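# Centre the crucible on the balance pan

## Robot

A 6-joint arm with a two-finger parallel gripper is mounted at the origin on the work surface. World frame = base frame: x ahead of the robot, y to its left, z up, the work surface at z = 0. Lengths are in m, angles in rad, forces in N, time in s.
With the tool pointing down it reaches from about 0.3 to 0.875 m from the base axis. Payload 4.2 kg.
Tool frame: the origin (TCP) lies midway between the tips of the shut fingers; the grasp point (between the pads) lies pinch_z behind it (pinch_z is the distance from the TCP to the grasp point, in m); x points along the fingers, y is the direction in which the jaws open and shut, and the axes are right-handed (so a half turn about x gives the same grasp; the last joint's range is limited). The gripper opens to 85 mm and grips with 20 to 120 N. Pads are 22 mm wide; open, the fingers measure 114 mm over their backs; the gripper's body (76 mm by 85 mm) begins 54 mm behind the grasp point. The pads swing forward as they close: fully open they stand 13 mm farther back than shut.
Start: joints at [-1.366, 0.32, 1.565, -0, 1.257, -0.02], TCP at [0.128, -0.561, 0.231] pointing down, gripper open.
Joint ranges: [-3.11, 3.11], [-0.84, 2.01], [0.21, 2.61], [-1.34, 4.49], [0.05, 2.63], [-2.56, 2.56]. Speed limits (rad/s): [2.57, 2.57, 3.14, 3.14, 3.14, 3.14].

## Interface

Orientations are given as a rotation vector (axis times angle).
In Python, from rig import observe, capture, camera_model, sign_off, search_frame, outline_of, place_of, pinch_z gives the robot as it stands.
- The arm moves only by the tool jog_arm, never from a script. Its arguments are lists of equal length, an entry for each row: "hand": the gripper's target within -1 to 1 (shut at 1, half-way at 0, fully open at -1); "travel": the shift along the tool's x, y, z in m, a list of three; "yaw": the turn about the tool's x in rad. In form: {"hand": [hand, ...], "travel": [[x, y, z], ...], "yaw": [yaw, ...]}. A call has exactly 10 rows; each row is the pose to reach, as a shift and turn from the pose measured when the call began, along the tool's axes at that moment; what a row does not reach only later rows make up. A row lasts 1/12 s, in which the tool goes at most 41.7 mm and 7.16 degrees, less where a joint would pass 70% of its speed; a pose out of reach is approached as far as the arm can. A call with a gripper value outside its range is refused whole. The fingers move at their own pace and stop on an object; "newtons" is the grip in N (left out, the last holds). Time passes only in rows, so rows that repeat a pose let the fingers close, or fill a call up. It gives the time, the measured TCP pose, the force and the opening at its end, in the units of the state.
- observe(): the state, without advancing time (a new reading comes with each control period).
- capture(name): name is "scene" or "top" or "wrist"; returns the picture (420x560x3 uint8, red, green, blue); there is no depth.
- camera_model(name): a dict with "fov_y" (degrees; the focal length in pixels is half the picture's height over the tangent of half this angle, whatever the lens; pixels are square), "cx", "cy" (the principal point, pixels), "T" (4x4, takes a point from camera to world coordinates). Camera axes: x right, y down, z forward; pixel columns grow to the right and rows downward; lengths in m; the calibration is good to about 2 mm. The wrist camera is an equidistant fisheye: a pixel r from the principal point sees the ray r / f radians off the axis. A picture is of the moment at which its call begins: read the wrist's pose just before it. camera_model takes no time and is no camera call; for the wrist camera it gives the pose at the moment of the call.
- sign_off(): hands the job in, once; it reports no verdict.
Trained networks look in the newest picture that a camera, given by its name, has taken for a name from the list of things; names that differ only in an ending like _2 or _b are one class to them, and where a whole thing is asked for, a point or a joint stands for the part that bears it (a point fixed in the world has none). Each returns a list of dicts, best first, with "score" (0 to 1); they miss things now and then, are a little off and sometimes report something else, mostly with a low value. They report only what shows in the picture. A call takes as long as a camera call. They do not tell look-alikes from the thing itself.
- search_frame(camera, label): "xyz" ([x, y, z] in m, in world coordinates, good to about 4 mm: the middle of the surface that is visible of it).
- outline_of(camera, label): "pixels" (420x560 bool, what is visible of it).
- place_of(camera, label): "xyz" ([x, y, z] in m, in world coordinates, good to about 4 mm: a listed point, or the origin of a listed thing).
The state is a dict: "time_s": time; "q": joint angles; "dq": joint speeds; "joint_efforts": joint torques, N m; "position": TCP position; "tcp_rot": TCP orientation; "force": force on the tool from outside, world axes, zero at the start; "torque": the same for the moment, N m; "width": finger opening in m.
Only numpy, scipy, OpenCV 4.12 (cv2) and the standard library are available. Lean on these libraries where they do the work, as an engineer would, in place of code of your own. Each camera call takes 0.05 s, during which the arm holds its last target. There are 200 camera calls.

## Task

The little pot-bellied crucible was put down off-centre on the balance's small round pan. With the gripper's fingertips only, nudge it along with light pushes until it stands upright in the middle of the pan, to within about 6 mm, then take the fingers away. Do not pinch, lift, shove hard or tip the crucible, and leave the weight, the steel ring and the jar beside the balance where they are.

Things in the scene. Friction and masses are not known exactly. Their poses are not given: they have to be found in the camera images.
- balance: Laboratory balance with a white housing, 230 mm (its x) by 190 mm (its y), 54 mm high above the bench (62 mm at most at the sloping grey front strip on its -x side, which carries a blank display and three keys). Does not move. Origin: centre of its underside, on the bench; x towards its rear, z up.
- pan: The balance's fixed round steel pan, 90 mm in diameter, 5 mm thick, flat, no rim, standing clear above the housing, 20 mm behind its middle; its top is 72 mm above the bench. Two fine dark circles, 36 and 68 mm in diameter, are marked about its centre. Origin: centre of the top face; z up (x and y mean nothing, the pan is round).
- crucible: White round ceramic crucible, loose on the pan, 46 mm high, 0.11-0.18 kg. Narrow flat foot 26 mm in diameter; belly 44 mm in diameter, widest 9-15 mm above the foot; 37 mm from 34 mm up. Origin: centre of the foot's underside, z up. Starts 17-26 mm off the pan's centre, any direction. Slides at about 1 N pushed slowly at the belly (an upright finger, tips just above the pan, meets it first); pushed near the top it tips over.
- weight: Brass knobbed weight, 32 mm in diameter, 48 mm high, loose on the bench beside the balance; leave alone. Origin: centre of its underside.
- casting_ring: Plain steel casting ring (open tube), 52 mm in diameter, 50 mm high, loose on the bench beside the balance; leave alone. Origin: centre of its underside.
- jar: Amber glass jar with a white cap, 52 mm in diameter, 75 mm high, loose on the bench beside the balance; leave alone. Origin: centre of its underside.
Mind the look-alikes: they are no part of the job. Leave any pink or turquoise look-alike of the crucible alone.

How it is judged:
At the end, for the whole second after the job is handed in: The crucible stands still and upright on the pan (leaning less than 0.06 rad, foot within 3 mm of the pan's top), its axis within 6.5 mm of the pan's centre; the weight, steel ring and jar are within 20 mm of where they began (horizontal distance between crucible and pan below 0.0065 m and angle between crucible's own z axis and vertical below 0.06 rad and z of crucible in the frame of pan between -0.003 and 0.003 m and linear speed of crucible below 0.01 m/s and distance of each of weight, casting_ring, jar from where it was at the start of the episode below 0.02 m); the robot touches nothing.
It fails at once if the crucible tips by more than 0.35 rad (angle between crucible's own z axis and vertical above 0.35 rad).
It fails at once if the crucible is lifted (its foot more than 10 mm above the pan) (z of crucible in the frame of pan above 0.01 m).
It fails at once if the crucible falls off the pan (z of crucible in the frame of pan below -0.01 m).
It fails at once if the crucible is pinched or shoved hard (more than 8 N from the fingers) (contact force between crucible and the fingers above 8 N).
It fails at once if the weight, the steel ring or the jar is moved more than 20 mm (distance of any of weight, casting_ring, jar from where it was at the start of the episode above 0.02 m).
It also fails if it takes over 48 s, if anything falls off the work surface, if the arm or the gripper's body presses on something with over 40 N, if the wrist force passes 120 N, or if a joint passes its speed limit or range.

## Working session

There is one attempt and no reset: what is moved stays moved. The work goes in short steps, Python scripts to look and compute and a tool call to move; the robot and the scene stay as the last step left them, time stands still between calls to the robot, and variables do not carry over. Pictures are saved under pics/ and viewed, about 8 in all and at most 12, crops included, and the job is handed in when it is done.

Besides the shell and the picture viewer there is one more tool, called after "Call:" as a command line: name --pt "numbers of a row" for each row, then --argument value for the rest. jog_arm: Moves the arm, as the interface text tells. Its arguments: {"type":"object","properties":{"hand":{"type":"array"},"travel":{"type":"array"},"yaw":{"type":"array"},"newtons":{"type":"number"}},"required":["hand","travel","yaw"]}

```bash
mkdir -p pics
python3 - <<'E'
from rig import *
import cv2,numpy as np
s=observe();print(s,pinch_z)
for c in("scene","top"):
    im=capture(c);cv2.imwrite(f"pics/{c}0.png",im[:,:,::-1])
    m=camera_model(c);print(c,m)
    for l in("crucible","pan","balance","weight","casting_ring","jar"):
        print(l,[(np.round(d["xyz"],4).tolist(),round(d["score"],2)) for d in place_of(c,l)])
E
```

```text
{'time_s': 0.0, 'q': array([-1.36596750e+00,  3.20290490e-01,  1.56571501e+00, -5.69667655e-05,
        1.25740027e+00, -2.00161893e-02]), 'dq': array([ 0.00110879, -0.00123301, -0.00114556, -0.00210023,  0.00049173,
       -0.00047072]), 'joint_efforts': array([ 5.50022614e-04, -4.15523386e+01, -2.34162122e+01, -3.52132429e-05,
        8.23548529e-03, -2.47364608e-05]), 'position': array([ 0.12807323, -0.5600465 ,  0.23046911]), 'tcp_rot': array([ 2.1029977 ,  0.2393759 , -2.10346599]), 'force': array([-0.21655896,  0.0290981 , -0.39246333]), 'torque': array([ 0.02785825, -0.00663103, -0.03310056]), 'width': 0.0856602552403223} 0.0187
scene {'fov_y': 44.34110768546476, 'cx': 277.76729737492565, 'cy': 202.4240777739211, 'T': array([[-0.31341509,  0.79751956, -0.51549348,  1.05189307],
       [ 0.94948734,  0.25423739, -0.18394873,  0.21157125],
       [-0.01564499, -0.54710684, -0.83691657,  0.8781325 ],
       [ 0.        ,  0.        ,  0.        ,  1.        ]])}
crucible [([0.497, 0.218, -0.003], 0.86), ([0.5647, 0.0334, 0.072], 0.8), ([0.7359, 0.0735, 0.0026], 0.79), ([0.7316, -
[... 301 characters left out ...]
2, 'cx': 276.8519954115475, 'cy': 213.80486805003702, 'T': array([[-0.02645998, -0.98443788,  0.17372945,  0.36288629],
       [-0.99935517,  0.02182996, -0.02850794,  0.06677553],
       [ 0.02427179, -0.17437174, -0.98438071,  1.1937428 ],
       [ 0.        ,  0.        ,  0.        ,  1.        ]])}
crucible [([0.5677, 0.0345, 0.0723], 0.76), ([0.7306, -0.0147, 0.0039], 0.62), ([0.7308, 0.0741, 0.0012], 0.59), ([0.6525, -0.1356, 0.0029], 0.58), ([0.5023, 0.2197, 0.0032], 0.52)]
pan [([0.546, 0.0399, 0.0699], 0.88)]
balance [([0.529, 0.0474, -0.0009], 0.71)]
weight [([0.6042, 0.1966, 0.0012], 0.67)]
casting_ring [([0.4647, -0.1337, -0.0014], 0.79)]
jar [([0.5638, -0.1481, -0.0005], 0.56)]
```

Run:
```python
import cv2,numpy as np
a=cv2.imread("pics/scene0.png");b=cv2.imread("pics/top0.png")
cv2.imwrite("pics/both0.png",np.hstack([cv2.resize(a,(400,300)),cv2.resize(b,(400,300))]))
```

```text
(no output)
```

View pics/both0.png

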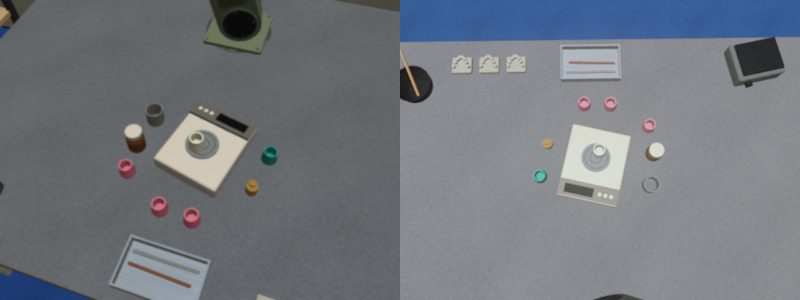

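The only white candidate is the crucible standing on the pan, at about (599,151) in the right-hand view. The pink ones (584,103), (610,103), (649,125) and the turquoise one (540,176) are on the bench. I'll confirm this with a crop and measure it by outline fits.

```bash
cat > h.py <<'E'
from rig import *
import cv2,numpy as np
from scipy.optimize import minimize
from scipy.spatial.transform import Rotation as Rn
A=np.linspace(0,2*np.pi,60,endpoint=False)
def ring(r,z): return np.c_[r*np.cos(A),r*np.sin(A),np.full(60,z)]
MOD={"pan":ring(.045,.072),"crucible":np.vstack([ring(.013,.072),ring(.022,.081),ring(.022,.087),ring(.0185,.106),ring(.0185,.118)])}
def proj(m,P,fish):
    T=m["T"];c=(P-T[:3,3])@T[:3,:3];f=210/np.tan(np.radians(m["fov_y"]/2))
    rho=np.hypot(c[:,0],c[:,1]);k=(np.arctan2(rho,c[:,2])/np.maximum(rho,1e-9)) if fish else 1/c[:,2]
    return np.c_[m["cx"]+f*c[:,0]*k,m["cy"]+f*c[:,1]*k]
def fit(cam,m,mask,ign,name,x0):
    S=4;mk=cv2.resize(mask.astype(np.float32),None,fx=S,fy=S);ig=cv2.resize(ign.astype(np.uint8),None,fx=S,fy=S)>0
    def cost(x):
        p=proj(m,MOD[name]+[x[0],x[1],0],cam=="wrist")
        h=cv2.convexHull(np.round(((p+.5)*S-.5)*16).astype(np.int32))
        r=np.zeros(mk.shape,np.uint8);cv2.fillConvexPoly(r,h,1,shift=4)
        return np.abs(r-mk)[~ig].sum()
    o=minimize(cost,x0,method="Nelder-Mead",options=dict(initial_simplex=np.array(x0)+[[0,0],[.006,0],[0,.006]],xatol=2e-4))
    return o.x,o.fun/mk[~ig].sum()
def near(cam,name,ref):   # mask of the candidate nearest the pan
    m=camera_model(cam);u=proj(m,np.array([[*ref,.09]]),cam=="wrist")[0]
    best=[d for d in outline_of(cam,name)]
    best=[d for d in best if np.hypot(*(np.argwhere(d["pixels"]).mean(0)[::-1]-u))<60*(4 if cam=="wrist" else 1)]
    return min(best,key=lambda d:np.hypot(*(np.argwhere(d["pixels"]).mean(0)[::-1]-u)))["pixels"] if best else None
def look(cam,ref=(.5485,.040),cr=(.566,.034)):
    m=camera_model(cam);im=capture(cam)
    c=near(cam,"crucible",cr);p=near(cam,"pan",ref);out={}
    if c is not None: out["crucible"]=fit(cam,m,c,np.zeros_like(c),"crucible",cr)
    if p is not None and c is not None: out["pan"]=fit(cam,m,p,cv2.dilate(c.astype(np.uint8),np.ones((3,3)))>0,"pan",ref)
    print(cam,{k:(np.round(v[0],4),round(v[1],3)) for k,v in out.items()})
    if len(out)==2: print(" offset cr-pan mm",np.round(1e3*(out["crucible"][0]-out["pan"][0]),1))
    return im
E
python3 - <<'E'
from h import *
ims=[look(c) for c in("top","scene")]
crops=[]
for c,im in zip(("top","scene"),ims):
    u=proj(camera_model(c),np.array([[.548,.04,.075]]),False)[0].astype(int)
    crops.append(cv2.resize(im[u[1]-40:u[1]+40,u[0]-40:u[0]+40],(400,400),interpolation=cv2.INTER_CUBIC))
cv2.imwrite("pics/crop1.png",np.hstack(crops)[:,:,::-1])
s=observe();print(np.round(Rn.from_rotvec(s["tcp_rot"]).as_matrix(),4),s["time_s"]);print(camera_model("wrist"))
E
```

```text
top {}
scene {'crucible': (array([0.5656, 0.0315]), np.float64(0.072)), 'pan': (array([0.5389, 0.0252]), np.float64(1044.861))}
 offset cr-pan mm [26.7  6.3]
[[-0.000e+00  2.229e-01 -9.748e-01]
 [-1.000e-04 -9.748e-01 -2.229e-01]
 [-1.000e+00  1.000e-04  0.000e+00]] 1.0
{'fov_y': 65.70646984690485, 'cx': 281.15444352021143, 'cy': 208.33742132132625, 'T': array([[ 2.22965682e-01, -9.35507325e-01, -2.74066323e-01,
         1.98521704e-01],
       [-9.74826292e-01, -2.13951706e-01, -6.27564213e-02,
        -5.43660708e-01],
       [ 7.21345773e-05,  2.81159585e-01, -9.59661025e-01,
         3.72801728e-01],
       [ 0.00000000e+00,  0.00000000e+00,  0.00000000e+00,
         1.00000000e+00]])}
```

View pics/crop1.png

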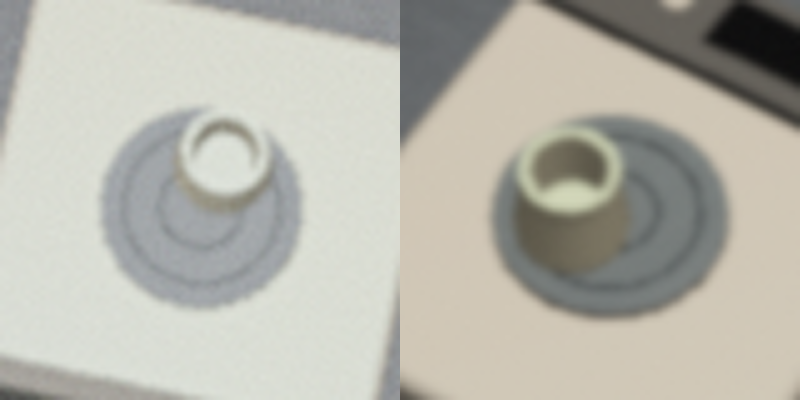

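The crop confirms it: the white crucible is off-centre on the steel pan. In the crop, the pan centre is near (201,207) and the rim near (223,158). I'll drive over in a high pass with the fingers closed.

Call:
jog_arm --hand '[1,1,1,1,1,1,1,1,1,1]' --newtons 20 --pt "0.003 -0.04 -0.055" --pt "0.006 -0.06 -0.082" --pt "0.009 -0.08 -0.11" --pt "0.012 -0.1 -0.137" --pt "0.015 -0.12 -0.165" --pt "0.015 -0.14 -0.192" --pt "0.02 -0.16 -0.22" --pt "0.02 -0.18 -0.247" --pt "0.02 -0.2 -0.275" --pt "0.02 -0.22 -0.3" --yaw '[-0.1,-0.2,-0.3,-0.4,-0.5,-0.6,-0.7,-0.8,-0.9,-1.03]'

```text
time_s: 1.83
position: [0.3727, -0.2778, 0.2115]
tcp_rot: [1.438, 1.042, -1.437]
force: [0.9, -0.6, 0.3]
width: 0.0002
```

```bash
cat >> h.py <<'E'
def unproj(m,u,v,z):
    f=210/np.tan(np.radians(m["fov_y"]/2));d=m["T"][:3,:3]@[(u-m["cx"])/f,(v-m["cy"])/f,1];t=m["T"][:3,3]
    return (t+d*(z-t[2])/d[2])[:2]
def togo(x,y,z):
    s=observe();R=Rn.from_rotvec(s["tcp_rot"]).as_matrix()
    print("t",round(s["time_s"],2),"tcp",np.round(s["position"],4),"ty",np.round(R[:,1],3),"tz",np.round(R[:,2],3),"tilt",np.round(R[2],4),"F",np.round(s["force"],2),"w",s["width"])
    print("travel",np.round(R.T@(np.array([x,y,z])-s["position"]),4))
E
python3 - <<'E'
from h import *
for c,p,r in(("top",(201.5,207.5),(224,157)),("scene",(210.5,216),(169,168))):
    m=camera_model(c);u=proj(m,np.array([[.548,.04,.075]]),False)[0].astype(int)
    P,C=[unproj(m,*(u-40+(np.array(q)+.5)/5-.5),z) for q,z in((p,.072),(r,.118))]
    print(c,"pan",P,"cr",C,"off",C-P)
togo(.622,.014,.2)
E
```

```text
top pan [0.54696564 0.04114504] cr [0.56083308 0.03213286] off [ 0.01386743 -0.00901218]
scene pan [0.55123427 0.04274251] cr [0.56480704 0.03193149] off [ 0.01357277 -0.01081102]
t 1.83 tcp [ 0.3727 -0.2778  0.2115] ty [ 0.951 -0.31   0.001] tz [-0.31  -0.951  0.   ] tilt [-1.e+00  9.e-04  2.e-04] F [ 0.9  -0.6   0.31] w 0.00024177859629387168
travel [ 0.0116  0.1464 -0.3547]
```

Call:
jog_arm --hand '[1,1,1,1,1,1,1,1,1,1]' --pt "0.005 0.015 -0.037" --pt "0.01 0.03 -0.074" --pt "0.015 0.045 -0.11" --pt "0.02 0.06 -0.147" --pt "0.025 0.075 -0.184" --pt "0.03 0.09 -0.22" --pt "0.035 0.105 -0.257" --pt "0.04 0.12 -0.294" --pt "0.05 0.137 -0.3365" --pt "0.05 0.137 -0.3365" --yaw '[0.03,0.06,0.1,0.13,0.16,0.2,0.23,0.27,0.31,0.31]'

```text
time_s: 2.67
position: [0.6107, 0.0046, 0.1598]
tcp_rot: [1.654, 0.848, -1.649]
force: [0.6, 0.0, 0.1]
width: -0.0004
```

Run:
```python
from h import *
m=camera_model("wrist");im=capture("wrist").copy()
for n,x in(("pan",(.549,.042,0)),("crucible",(.563,.032,0))):
    for q in proj(m,MOD[n]+x,True): cv2.circle(im,tuple(int(v) for v in np.round(q)),0,(255,0,0),-1)
cv2.imwrite("pics/w2.png",cv2.resize(im,(784,588))[:,:,::-1])
togo(.6075,-.0005,.079)
```

```text
t 2.72 tcp [0.6092 0.003  0.16  ] ty [ 0.813 -0.582 -0.   ] tz [-0.582 -0.813 -0.   ] tilt [-1.e+00 -3.e-04 -5.e-04] F [-0.03  0.73  1.28] w 0.00022523611961746252
travel [0.081  0.0007 0.0039]
```

View pics/w2.png

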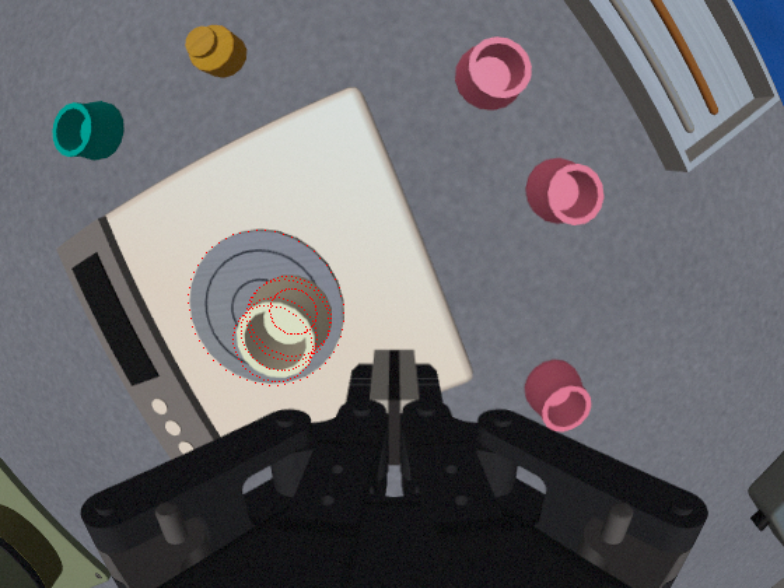

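The image shows the white crucible at (275,340), with the pan outline matching well. The steel tips are at (373–417,350) and a wider black knuckle is behind them. I'll check how high that knuckle sits compared with the crucible's top.

```bash
python3 - <<'E'
from h import *
m=camera_model("wrist");s=observe();R=Rn.from_rotvec(s["tcp_rot"]).as_matrix();f=210/np.tan(np.radians(m["fov_y"]/2))
for n,px in dict(tipL=(373,350),tipR=(417,350),tipLb=(371,400),blkL=(354,366),blkLb=(350,403),blkR=(436,368)).items():
    u=np.array(px)/1.4-[m["cx"],m["cy"]];r=np.hypot(*u);th=r/f
    d=np.r_[u/r*np.sin(th),np.cos(th)];d=R.T@(m["T"][:3,:3]@d);t=R.T@(m["T"][:3,3]-s["position"])
    print(n,[(h,*np.round(1e3*(t+d*(-h/1e3-t[0])/d[0])[1:],1)) for h in(0,15,30,40,50,60)])
E
cp pics/w2.png /tmp/w.png; python3 -c "
import cv2;a=cv2.imread('pics/w2.png');cv2.imwrite('pics/w3.png',cv2.resize(a[330:510,300:490],(760,600),interpolation=cv2.INTER_CUBIC)*1)
b=cv2.imread('pics/w3.png');cv2.imwrite('pics/w3.png',cv2.convertScaleAbs(b,alpha=2.2,beta=10))"
```

```text
tipL [(0, np.float64(-6.9), np.float64(-10.6)), (15, np.float64(-6.2), np.float64(-17.2)), (30, np.float64(-5.5), np.float64(-23.8)), (40, np.float64(-5.0), np.float64(-28.1)), (50, np.float64(-4.5), np.float64(-32.5)), (60, np.float64(-4.0), np.float64(-36.9))]
tipR [(0, np.float64(8.0), np.float64(-10.6)), (15, np.float64(7.1), np.float64(-17.2)), (30, np.float64(6.3), np.float64(-23.8)), (40, np.float64(5.7), np.float64(-28.1)), (50, np.float64(5.2), np.float64(-32.5)), (60, np.float64(4.6), np.float64(-36.9))]
tipLb [(0, np.float64(-8.0), np.float64(9.0)), (15, np.float64(-7.1), np.float64(0.3)), (30, np.float64(-6.3), np.float64(-8.3)), (40, np.float64(-5.7), np.float64(-14.1)), (50, np.float64(-5.2), np.float64(-19.9)), (60, np.float64(-4.6), np.float64(-25.6))]
blkL [(0, np.float64(-13.6), np.float64(-4.5)), (15, np.float64(-12.1), np.float64(-11.7)), (30, np.float64(-10.7), np.float64(-19.0)), (40, np.float64(-9.7), np.float64(-23.8)), (50, np.float64(-8.8), np.float64(-28.6)), (60, np.float64(-7.8), np.float64(-33.4))]
blkLb [(0, np.float64(-15.6), np.float64(10.3)), (15, np.float64(-13.9), np.float64(1.5)), (30, np.float64(-12.2), np.float64(-7.3)), (40, np.float64(-11.1), np.float64(-13.1)), (50, np.float64(-10.0), np.float64(-19.0)), (60, np.float64(-8.9), np.float64(-24.9))]
blkR [(0, np.float64(14.7), np.float64(-3.7)), (15, np.float64(13.1), np.float64(-11.0)), (30, np.float64(11.6), np.float64(-18.4)), (40, np.float64(10.5), np.float64(-23.2)), (50, np.float64(9.5), np.float64(-28.1)), (60, np.float64(8.5), np.float64(-33.0))]
```

View pics/w3.png

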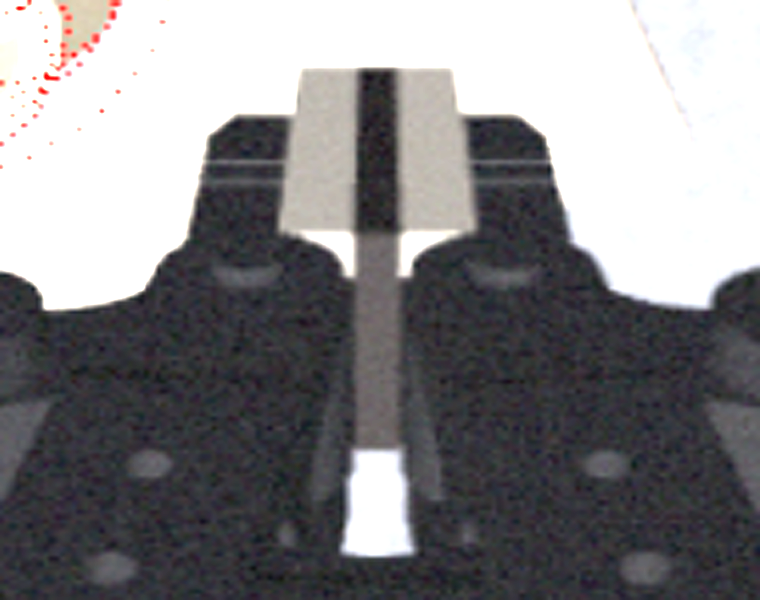

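The steel tips are narrow in the jaw direction, and the black backs stick out beyond them from about 14 mm up. A push along y would therefore land too high on the crucible. I'll turn 90° and push with the flat 22 mm side (tool −z), which runs straight up from the tips.

Call:
jog_arm --hand '[1,1,1,1,1,1,1,1,1,1]' --pt "0 0 0" --pt "0 0 0" --pt "0 0 0" --pt "0 0 0" --pt "0 0 0" --pt "0 0 0" --pt "0 0 0" --pt "0 0 0" --pt "0 0 0" --pt "0 0 0" --yaw '[-0.12,-0.24,-0.36,-0.48,-0.6,-0.72,-0.84,-0.96,-1.08,-1.2]'

```text
time_s: 3.55
position: [0.6085, 0.0017, 0.1603]
tcp_rot: [0.769, 1.431, -0.769]
force: [0.8, -0.6, -0.0]
width: 0.0003
```

Call:
jog_arm --hand '[1,1,1,1,1,1,1,1,1,1]' --pt "0 0 0" --pt "0 0 0" --pt "0 0 0" --pt "0 0 0" --pt "0 0 0" --pt "0 0 0" --pt "0 0 0" --pt "0 0 0" --pt "0 0 0" --pt "0 0 0" --yaw '[-0.12,-0.24,-0.37,-0.37,-0.37,-0.37,-0.37,-0.37,-0.37,-0.37]'

```text
time_s: 4.38
position: [0.6084, 0.0018, 0.1603]
tcp_rot: [0.483, 1.517, -0.483]
force: [-0.1, -0.5, -0.5]
width: -0.0001
```

Run:
```python
from h import *
m=camera_model("wrist");im=look("wrist",(.549,.042),(.563,.032)).copy()
for n,x in(("pan",(.549,.042,0)),("crucible",(.563,.032,0))):
    for q in proj(m,MOD[n]+x,True): cv2.circle(im,tuple(int(v) for v in np.round(q)),0,(255,0,0),-1)
u=proj(m,np.array([[.555,.037,.08]]),True)[0].astype(int);print(u)
a,b=max(u[1]-110,0),max(u[0]-140,0)
cv2.imwrite("pics/w4.png",cv2.resize(im[a:a+220,b:b+280],None,fx=2.7,fy=2.7,interpolation=cv2.INTER_CUBIC)[:,:,::-1]);print(a,b)
togo(.6035,.0026,.1)
```

```text
wrist {'crucible': (array([0.5647, 0.0327]), np.float64(0.049)), 'pan': (array([0.5492, 0.0421]), np.float64(0.047))}
 offset cr-pan mm [15.5 -9.3]
[276 126]
16 136
t 4.53 tcp [0.6084 0.0018 0.1603] ty [ 0.578  0.816 -0.   ] tz [ 0.816 -0.578 -0.   ] tilt [-1.e+00 -1.e-04 -4.e-04] F [ 0.48 -0.06  0.04] w 0.00018608137842338887
travel [ 0.0603 -0.0022 -0.0045]
```

View pics/w4.png

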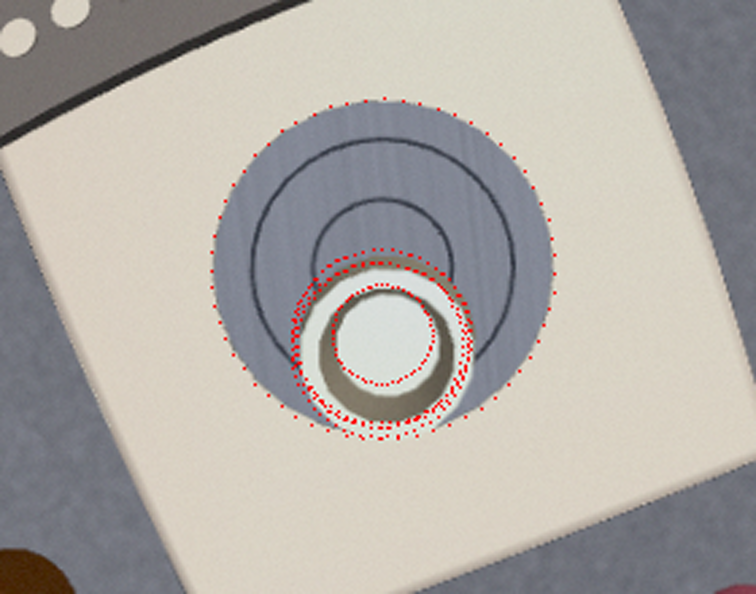

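The wrist fit puts the crucible 18 mm off, lined up with tool −z to within 1.4 mm. I'll descend off the pan edge, then push slowly and stop short.

Call:
jog_arm --hand '[1,1,1,1,1,1,1,1,1,1]' --pt "0.02 0 0" --pt "0.04 0 0" --pt "0.055 0 0" --pt "0.065 0 0" --pt "0.075 0 0" --pt "0.08 0 0" --pt "0.084 0 0" --pt "0.084 0 0" --pt "0.084 0 -0.003" --pt "0.084 0 -0.006" --yaw '[0,0,0,0,0,0,0,0,0,0]'

```text
time_s: 5.37
position: [0.6039, 0.0053, 0.077]
tcp_rot: [0.484, 1.515, -0.483]
force: [-0.1, 0.0, 0.2]
width: 0.0001
```

Call:
jog_arm --hand '[1,1,1,1,1,1,1,1,1,1]' --pt "0 0 -0.0015" --pt "0 0 -0.003" --pt "0 0 -0.0045" --pt "0 0 -0.006" --pt "0 0 -0.0075" --pt "0 0 -0.009" --pt "0 0 -0.0105" --pt "0 0 -0.0115" --pt "0 0 -0.0125" --pt "0 0 -0.0135" --yaw '[0,0,0,0,0,0,0,0,0,0]'

```text
time_s: 6.2
position: [0.5928, 0.0132, 0.0769]
tcp_rot: [0.483, 1.515, -0.483]
force: [-0.9, -0.4, 0.2]
width: -0.0
```

Run:
```python
from h import *
im=look("wrist",(.5492,.0421),(.5647,.0327))
cv2.imwrite("pics/w5.png",im[:,:,::-1]);togo(.5492,.0421,.076)
```

```text
wrist {'crucible': (array([0.5647, 0.0325]), np.float64(0.049)), 'pan': (array([0.5492, 0.0419]), np.float64(0.028))}
 offset cr-pan mm [15.4 -9.4]
t 6.35 tcp [0.5929 0.0132 0.077 ] ty [0.579 0.816 0.001] tz [ 0.816 -0.579  0.001] tilt [-1.e+00  7.e-04  8.e-04] F [-0.11 -1.05  1.14] w -0.0005072329800804364
travel [ 0.0009 -0.0017 -0.0524]
```

View pics/w5.png

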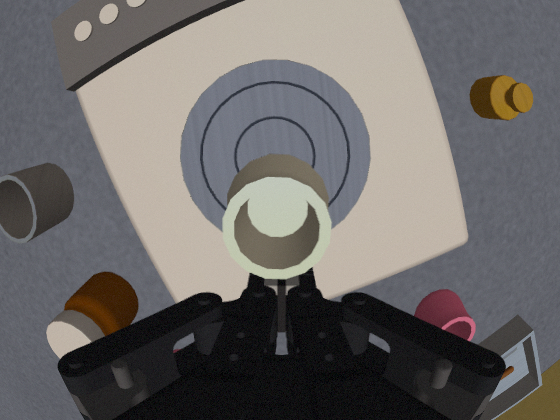

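This shows the fingers squarely behind the crucible, just short of contact: crucible at (277,228), pan centre near (275,155). Now a slow push of about 1 mm per row.

Call:
jog_arm --hand '[1,1,1,1,1,1,1,1,1,1]' --pt "0 0 -0.0007" --pt "0 0 -0.0014" --pt "0 0 -0.002" --pt "0 0 -0.003" --pt "0 0 -0.004" --pt "0 0 -0.005" --pt "0 0 -0.006" --pt "0 0 -0.007" --pt "0 0 -0.008" --pt "0 0 -0.009" --yaw '[0,0,0,0,0,0,0,0,0,0]'

```text
time_s: 7.18
position: [0.5855, 0.0184, 0.077]
tcp_rot: [0.483, 1.515, -0.483]
force: [0.8, -0.5, -0.1]
width: -0.0001
```

Run:
```python
from h import *
im=look("wrist",(.5492,.0421),(.559,.036))
cv2.imwrite("pics/w6.png",im[:,:,::-1]);togo(.5492,.0421,.076)
```

```text
wrist {'crucible': (array([0.5584, 0.0366]), np.float64(0.059)), 'pan': (array([0.5493, 0.042 ]), np.float64(0.039))}
 offset cr-pan mm [ 9.1 -5.4]
t 7.33 tcp [0.5853 0.0185 0.077 ] ty [0.579 0.816 0.001] tz [ 0.816 -0.579  0.   ] tilt [-1.e+00  6.e-04  5.e-04] F [-0.61 -0.01 -0.19] w 0.0001320494234667494
travel [ 0.0009 -0.0017 -0.0431]
```

View pics/w6.png

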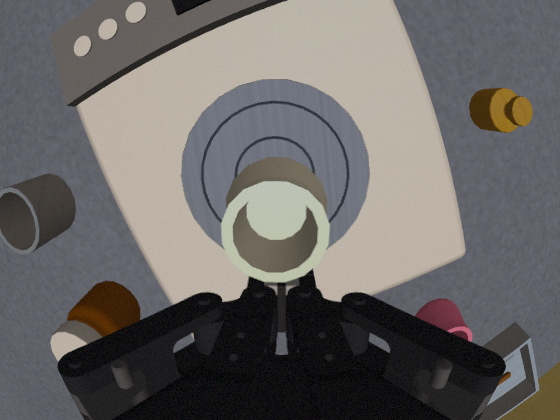

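The crucible slides upright and straight, with 10.5 mm left to go.

Call:
jog_arm --hand '[1,1,1,1,1,1,1,1,1,1]' --pt "0 0 -0.001" --pt "0 0 -0.002" --pt "0 0 -0.003" --pt "0 0 -0.004" --pt "0 0 -0.005" --pt "0 0 -0.006" --pt "0 0 -0.007" --pt "0 0 -0.008" --pt "0 0 -0.009" --pt "0 0 -0.01" --yaw '[0,0,0,0,0,0,0,0,0,0]'

```text
time_s: 8.17
position: [0.5771, 0.0243, 0.0769]
tcp_rot: [0.484, 1.516, -0.483]
force: [1.0, 0.4, 0.3]
width: 0.0003
```

Run:
```python
from h import *
im=look("wrist",(.5492,.0421),(.551,.041));togo(.5492,.0421,.076)
```

```text
wrist {'crucible': (array([0.5497, 0.0421]), np.float64(0.056)), 'pan': (array([0.5489, 0.0421]), np.float64(0.049))}
 offset cr-pan mm [ 0.8 -0. ]
t 8.32 tcp [0.577  0.0244 0.0769] ty [0.579 0.816 0.001] tz [ 0.816 -0.579  0.   ] tilt [-1.e+00  5.e-04  0.e+00] F [-0.54  0.79  0.46] w -6.85618018507366e-05
travel [ 0.0009 -0.0017 -0.0329]
```

Centred to about 1 mm. I'll back off gently, rise, and check.

Call:
jog_arm --hand '[1,1,1,1,1,1,1,1,1,1]' --pt "0 0 0.002" --pt "0 0 0.006" --pt "0 0 0.012" --pt "0 0 0.02" --pt "0 0 0.03" --pt "0 0 0.04" --pt "-0.01 0 0.045" --pt "-0.03 0 0.045" --pt "-0.055 0 0.045" --pt "-0.08 0 0.045" --yaw '[0,0,0,0,0,0,0,0,0,0]'

```text
time_s: 9.15
position: [0.6141, -0.0024, 0.1572]
tcp_rot: [0.484, 1.517, -0.484]
force: [0.5, -0.4, 0.6]
width: -0.0003
```

Run:
```python
from h import *
im=look("wrist",(.5492,.0421),(.551,.041));cv2.imwrite("pics/w7.png",im[:,:,::-1])
for l in("weight","casting_ring","jar","crucible"):
    capture("top") if l=="weight" else 0
    print(l,[np.round(d["xyz"],3).tolist() for d in place_of("top",l)])
togo(.5492,.0421,.076)
```

```text
wrist {'crucible': (array([0.5497, 0.0423]), np.float64(0.054)), 'pan': (array([0.5486, 0.042 ]), np.float64(0.048))}
 offset cr-pan mm [1.1 0.2]
weight [[0.607, 0.192, 0.001]]
casting_ring [[0.606, 0.193, -0.001]]
jar [[0.565, -0.15, 0.004], [0.527, 0.044, -0.001]]
crucible [[0.503, 0.22, 0.006], [0.55, 0.04, 0.072], [0.734, 0.073, -0.002]]
t 9.55 tcp [ 0.613  -0.0018  0.1555] ty [ 0.579  0.816 -0.001] tz [ 0.816 -0.579 -0.002] tilt [-1.     -0.0011 -0.0023] F [-0.82 -0.38  0.62] w -0.00022559272798738662
travel [ 0.0796 -0.001  -0.0772]
```

View pics/w7.png

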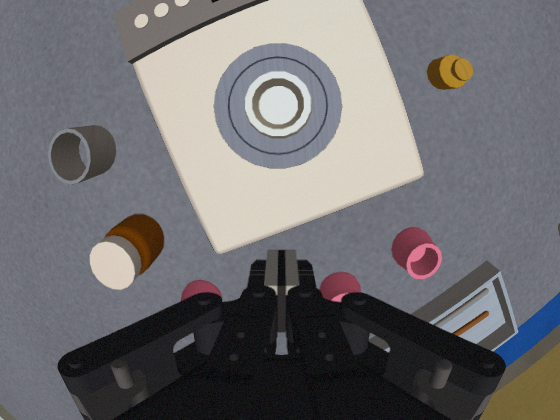

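The crucible stands upright at (278,105), concentric with the pan at (278,106). The ring, jar and weight are in place and the fingers are clear, so I'm handing in.

```bash
python3 -c "
from rig import *
print(sign_off())"
```

```text
the job is handed in; nothing more can be done
None
```

The white crucible now stands upright in the middle of the pan, and I handed the job in at about 9.6 s. I pushed it about 18 mm in two slow strokes with the flat side of the shut fingertips, low on the belly, then backed the fingers off and raised them clear.

**Position:** the last wrist-camera fit put it about 1.1 mm from the pan's centre (limit 6.5 mm). The top-camera network roughly agreed, at (0.550, 0.040) against a pan centre of about (0.549, 0.042).

**Forces:** the wrist force readings stayed around 1 N, which is about the sensor's noise. Contact force at the fingers was not measured directly.

**Neighbours:** the network's last positions for the weight and jar were within about 5 mm of the first ones.

**Check that disagreed:** on the last check the network gave the weight's position for the steel ring, because the arm was partly hiding the view. The ring's place is therefore confirmed only by eye in the last wrist picture; the arm never came near it.

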